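# Spring the wide bike tool case ajar

### The job

Open the wider of the two tool cases without grasping anything: with a fingertip, first push its swivelling steel latch bar round, off the lid and as far as it will turn, while the lid is still shut. Then press the round rubber spot on that lid all the way in so that the catch lets go, and let the lid spring ajar by itself; leave it just ajar. Leave the smaller case shut and latched, and do not lift or shove the tools lying about.

Things in the scene. Friction and masses are not known exactly. Their poses are not given: they have to be found in the camera images.
- wide_case: Grey plastic tool case, fixed to the bench: 220 deep (x) by 220 wide (y) by 105 mm high. Origin at the centre of its underside; x points from its front (robot side) to the hinge side, z up. Its top has a fixed deck along the front edge, x from -110 to -72 mm, flush with the lid behind it (x from -70 to +100 mm), lid top at z = 105 mm. The lid is hinged along its rear at x = +100 mm.
- wide_pivot (a point): Top of the upright pivot pin of the wide case's swivelling latch bar: in the case frame at x = -90, y = +50, z = 129 mm (24 mm above deck and lid).
- wide_toggle_end (a point): Middle of the free end of the wide case's latch bar, 13 mm above deck and lid. The steel bar is 14 mm wide, reaches 50 mm from the pivot axis to this end (and 7 mm behind the pivot), and stands between 2 and 24 mm above deck and lid. At the start its end lies over the lid and would stop the lid from rising.
- wide_toggle (a joint): Angle (rad) of the wide case's latch bar about its upright pivot: 0 = pointing to the case's +x, over the lid; grows counter-clockwise seen from above, so that the end swings towards the case's +y; about 1.57 = lying along the deck, clear of the lid. Stops at -0.3 and 1.7. A stiff pivot: about 1 N at the end turns it and it stays where it is left. Starts between -0.25 and 0.25.
- wide_press (a point): Top centre of the round black rubber spot on the wide lid: 28 mm across, 2 mm high; in the case frame x -50, y -50, z 107 mm while shut, 150 mm from the hinge. It sinks 5 mm against a light spring (2 to 4 N) to a solid stop; pressed fully to that stop, the catch lets go and the lid follows the withdrawn finger up. A half press leaves the lid caught, perhaps 1 to 3 mm sunken: press again.
- wide_lid (a joint): Angle (rad) of the wide case's lid: 0 = shut and caught, -0.035 = pressed fully in, about 0.32 = sprung ajar (the rubber spot is then about 47 mm higher, the lid's front edge 55 mm higher). It could be swung further by hand, which is not wanted.
- small_case: The smaller case, same make with the same kind of lid and latch: 220 deep by 150 wide by 105 mm high. Origin at the centre of its underside, axes as for the wide case. To be left shut and latched.
- small_toggle (a joint): Angle (rad) of the smaller case's latch bar, as for the wide one; starts between -0.25 and 0.25, to be left.
- small_lid (a joint): Angle (rad) of the smaller case's lid, 0 = shut; to be left shut.
- lever: Steel tyre lever, 120 x 16 x 9 mm, lying loose between the cases; origin under its middle, long axis x. To be left.
- mallet: Small rubber-tipped mallet lying loose in front of the cases, handle along its -x (200 mm from the head), head 70 mm long and 50 mm in diameter; origin under the head. To be left.
- pump: Blue plastic pump, about 240 mm long along its x and 34 mm high, with an 80 mm cross handle, lying loose to the right of the cases; origin under its middle. To be left.
- cage: Aluminium bottle cage standing loose to the left of the cases, 80 mm in diameter and 118 mm high; origin under its centre. To be left.

How it is judged:
By the outcome, as a careful person would: the job done as asked, in the order asked, and still so for the second after the job is handed in, with the robot touching nothing.
It also fails if it takes over 38 s, if anything falls off the work surface, if the arm or the gripper's body presses on something with over 40 N, if the wrist force passes 120 N, or if a joint passes its speed limit or range.

### The arm

A 6-joint arm with a two-finger parallel gripper is mounted at the origin on the work surface. World frame = base frame: x ahead of the robot, y to its left, z up, the work surface at z = 0. Lengths are in mm, angles in rad, forces in N, time in s.
With the tool pointing down it reaches from about 300 to 775 mm from the base axis. Payload 14.6 kg.
Tool frame: the origin (TCP) lies midway between the tips of the shut fingers; the grasp point (between the pads) lies 19 mm behind it; z points along the fingers, y is the direction in which the jaws open and shut (so a half turn about z gives the same grasp; the last joint's range is limited). The gripper opens to 94 mm and grips with 3 to 60 N. Pads are 16 mm wide; open, the fingers measure 119 mm over their backs; the gripper's body (75 mm by 177 mm) begins 78 mm behind the grasp point.
Start: joints at [1.076, 0.3, 1.521, -0, 1.321, -0.067], TCP at [228.175, 500.425, 205.446] pointing down, gripper open.
Joint ranges: [-3.03, 3.03], [-0.79, 2.21], [0.23, 2.52], [-1.04, 4.18], [0, 3.07], [-2.55, 2.55]. Speed limits (rad/s): [2.22, 2.22, 2.57, 3.14, 3.14, 3.14].

### API

Orientations are given as [roll, pitch, yaw] about the fixed x, y, z axes, in that order (R = Rz(yaw) Ry(pitch) Rx(roll)).
In Python, from cell import manip gives the robot as it stands.
- The arm moves only by the tool play_rows, never from a script. Its argument "commands" is a list of rows, each an object of numbers: "x", "y", "z": the shift along the tool's x, y, z in m; "wx", "wy", "wz": the turn, a rotation vector about the tool's x, y, z in degrees; "grip": the opening, from 0 (shut) to 1 (fully open). In form: [{"x": .., "y": .., "z": .., "wx": .., "wy": .., "wz": .., "grip": ..}, ...]. A call has 1 to 20 rows; each row shifts and turns the commanded pose from where the row before left it, along the tool's axes as they then stand; what a row does not reach is not made up. A row lasts 1/8 s, in which the tool goes at most 62.5 mm and 10.7 degrees, less where a joint would pass 70% of its speed; a pose out of reach is approached as far as the arm can. A call is refused whole if a number of a shift passes 0.0625 or a number of a turn 10.7, either way. A call with a gripper value outside its range is refused whole. The fingers move at their own pace and stop on an object; "squeeze" is the grip in N (left out, the last holds). Time passes only in rows, so rows that do not move let the fingers close. It gives the time, the measured TCP pose, the force and the opening at its end, in the units of the state.
- manip.read_state(): the state, without advancing time (a new reading comes with each control period).
- manip.camera(name): name is "scene" or "top"; returns (picture, depth): 400x640x3 uint8, red, green, blue; 400x640 float32, mm along the optical axis (not along the pixel's ray), 0 where there is no reading.
- manip.camera_info(name): a dict with "intrinsics" (3x3 intrinsics, pixels), "k1" (the pictures are not rectified: a ray, as slopes to the right and down, at radius r is drawn at 1 + k1 r^2 times it, then the intrinsics apply), "camera_from_world" (4x4, takes a point from world to camera coordinates). Camera axes: x right, y up, looking along -z (the intrinsics and any distortion apply to the point x, -y, -z); pixel columns grow to the right and rows downward; lengths in mm; the calibration is good to about 2 mm. A picture is of the moment at which its call begins. camera_info takes no time and is no camera call.
- manip.sign_off(): hands the job in, once; it reports no verdict.
The state is a dict: "clock": time; "joints": joint angles; "qd": joint speeds; "effort": joint torques, N m; "eef_pos": TCP position; "eef_rot": TCP orientation; "wrist_force": force on the tool from outside, world axes, zero at the start; "moment": the same for the moment, N m; "finger_gap": finger opening in mm.
Only numpy, scipy, OpenCV 4.12 (cv2) and the standard library are available. Lean on these libraries where they do the work, as an engineer would, in place of code of your own. Each camera call takes 0.05 s, during which the arm holds its last target.

## Working session

There is one attempt and no reset: what is moved stays moved. The work goes in short steps, Python scripts to look and compute and a tool call to move; the robot and the scene stay as the last step left them, time stands still between calls to the robot, and variables do not carry over. Pictures are saved under pics/ and viewed, and the job is handed in when it is done.

Besides the shell and the picture viewer there is one more tool, called after "Emit:" by a JSON object that holds its "api" and its "payload". play_rows: Moves the arm, as the interface text tells. Its arguments: {"type":"object","properties":{"commands":{"type":"array"},"squeeze":{"type":"number"}},"required":["commands"]}

```bash
ls; mkdir -p pics; cat > h.py <<'E'
import numpy as np, cv2
from cell import manip
def snap(n,f):
    p,d=manip.camera(n); cv2.imwrite(f'pics/{f}.png',p[:,:,::-1]); np.save(f'pics/{f}.npy',d); return p,d
def ray(n,u,v):
    c=manip.camera_info(n);K=np.array(c['intrinsics']);k=c['k1']
    T=np.array(c['camera_from_world'])
    xd=(u-K[0,2])/K[0,0];yd=(v-K[1,2])/K[1,1]
    x,y=xd,yd
    for _ in range(30):
        s=1+k*(x*x+y*y);x,y=xd/s,yd/s
    R=T[:3,:3];return -R.T@T[:3,3],R.T@np.array([x,-y,-1.])
def onz(n,u,v,z):
    o,d=ray(n,u,v);return o+d*(z-o[2])/d[2]
def ond(n,u,v,dep):
    o,d=ray(n,u,v);return o+d*dep
E
python3 - <<'E'
from h import *
for n in('top','scene'):
    snap(n,n+'0');print(manip.camera_info(n))
print(manip.read_state())
E
```

```text
pics
{'intrinsics': array([[423.26612217,   0.        , 316.33013654],
       [  0.        , 423.26612217, 195.69795289],
       [  0.        ,   0.        ,   1.        ]]), 'k1': 0.017182077787360934, 'camera_from_world': array([[ 1.89617593e-02, -9.99742829e-01, -1.24389220e-02,
        -1.50091620e+01],
       [ 9.96643746e-01,  1.79091275e-02,  7.98780709e-02,
        -5.62100446e+02],
       [-7.96347584e-02, -1.39118025e-02,  9.96727027e-01,
        -1.39140704e+03],
       [ 0.00000000e+00,  0.00000000e+00,  0.00000000e+00,
         1.00000000e+00]])}
{'intrinsics': array([[405.07824104,   0.        , 316.47680415],
       [  0.        , 405.07824104, 196.48395479],
       [  0.        ,   0.        ,   1.        ]]), 'k1': 0.03636237302252295, 'camera_from_world': array([[ 7.92961897e-01,  6.09259344e-01, -3.80563100e-03,
        -4.31525927e+02],
       [-5.01086117e-01,  6.55700275e-01,  5.64774161e-01,
         2.22017872e+02],
       [ 3.46589288e-01, -4.45937441e-01,  8.25236732e-01,
        -1.31562561e+03],
       [ 0.00000000e+00,  0.00000000e+00,  0.00000000e+00,
         1.00000000e+00]])}
{'clock': 0.1, 'joints': array([ 1.07638315e+00,  3.00398665e-01,  1.52152447e+00, -2.15696221e-05,
        1.32068079e+00, -6.65733184e-02]), 'qd': array([-0.00064765, -0.00245722,  0.00015282, -0.00034408,  0.00092198,
        0.00170058]), 'effort': array([ 1.40149579e-03, -5.32639825e+01, -3.53287625e+01,  7.09608220e-02,
        2.34620314e-02, -2.35176043e-05]), 'eef_pos': array([228.08197363, 500.2219025 , 204.95000325]), 'eef_rot': array([-3.14058223e+00, -4.64273083e-05,  2.71375812e+00]), 'wrist_force': array([-0.02056078,  0.13656568, -0.3815604 ]), 'moment': array([ 0.00424498, -0.0026931 , -0.00250427]), 'finger_gap': 93.69778834673373}
```

View pics/top0.png

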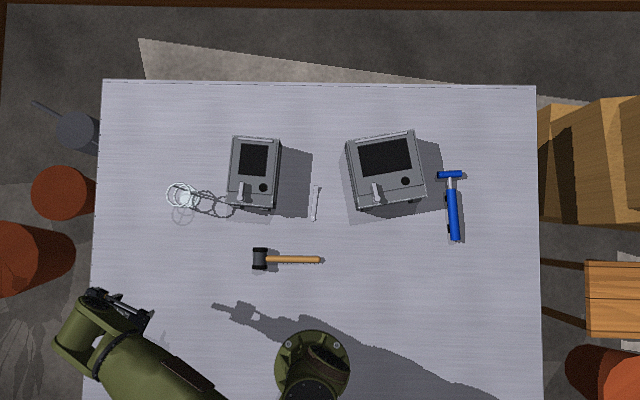

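View pics/scene0.png

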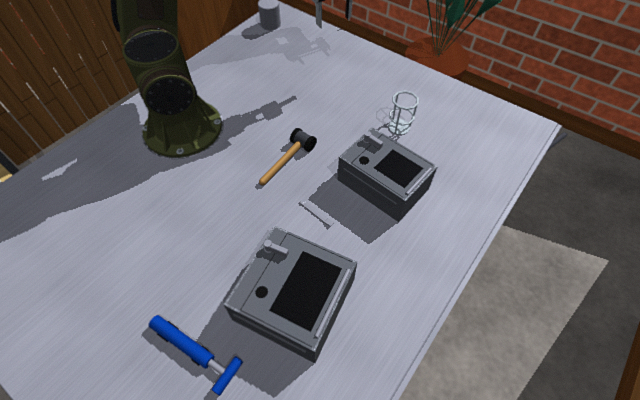

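The top view shows the wide case around (386,170), with its latch bar near (377,192) and its rubber spot at (405,181). The small case is at (254,172), with the lever at (316,203), mallet at (285,258) and pump at (453,205). In the scene view the wide case is at (290,290), its spot at (262,292) and its bar at (275,246).

```bash
python3 - <<'E'
from h import *
a=cv2.imread('pics/top0.png')[120:220,335:435];b=cv2.imread('pics/scene0.png')[220:340,220:360]
cv2.imwrite('pics/topz.png',cv2.resize(a,None,fx=6,fy=6,interpolation=cv2.INTER_CUBIC))
cv2.imwrite('pics/scz.png',cv2.resize(b,None,fx=5,fy=5,interpolation=cv2.INTER_CUBIC))
def blob(n,f,box,lo=30):
    im=cv2.imread(f'pics/{f}.png').max(2);u0,u1,v0,v1=box
    m=(im[v0:v1,u0:u1]<lo).astype('uint8')
    k,l,s,c=cv2.connectedComponentsWithStats(m)
    for i in range(1,k):
        if s[i,4]>15:print(n,s[i],c[i]+[u0,v0])
blob('top','top0',(345,430,130,215),45)
blob('scene','scene0',(225,360,230,350),45)
E
```

```text
top [  13    8   54   39 1516] [384.24604222 157.05738786]
top [56 47  9  8 56] [404.89285714 180.53571429]
scene [  45   22   71   79 3044] [305.62483574 290.46616294]
scene [ 31  56  12  12 103] [261.0776699  291.83495146]
scene [  1  77  83  43 437] [263.97482838 330.93135011]
```

View pics/topz.png

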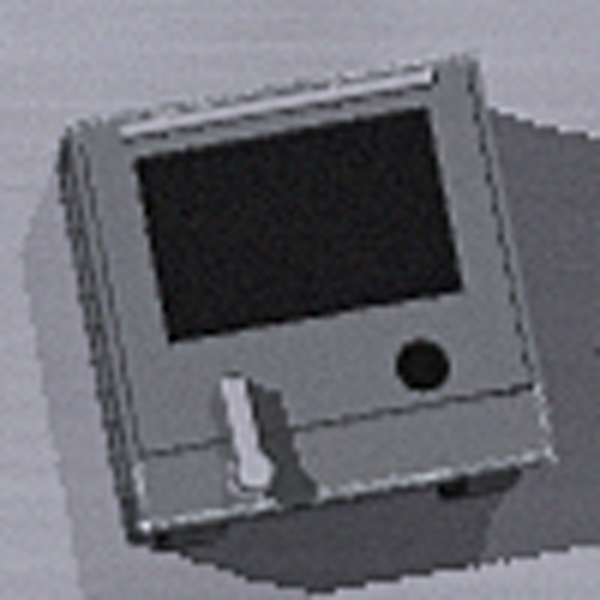

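View pics/scz.png

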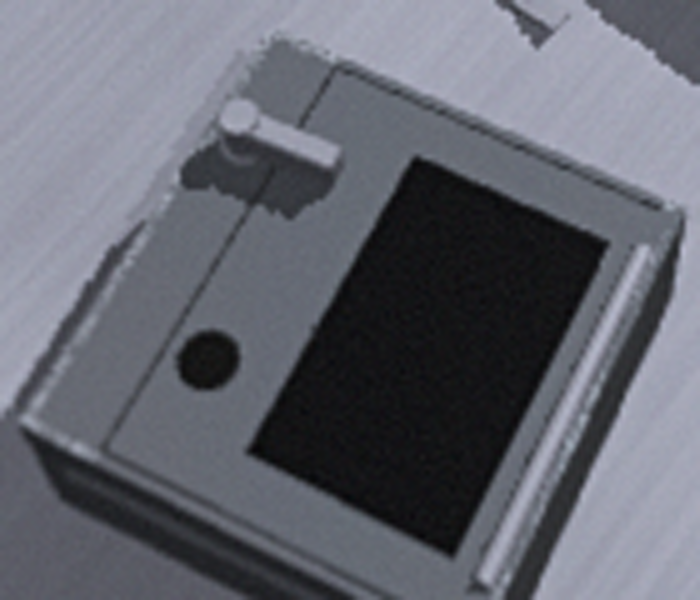

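```bash
python3 - <<'E'
from h import *
z=lambda X,Y:((X+.5)/6-.5+335,(Y+.5)/6-.5+120)
s=lambda X,Y:((X+.5)/5-.5+220,(Y+.5)/5-.5+220)
P=lambda n,uv,h:onz(n,*uv,h)[:2].round(1)
print('spot',P('top',(404.89,180.54),107),P('scene',(261.08,291.83),107))
print('panel',[P('top',z(*q),105) for q in((133,155),(430,107),(463,292),(168,342))])
print('panelS',[P('scene',s(*q),105) for q in((416,155),(608,242),(453,556),(248,452))])
print('seam',[P('top',z(*q),105) for q in((148,453),(530,386))],[P('scene',s(*q),105) for q in((335,70),(106,447))])
print('front',[P('top',z(*q),105) for q in((140,527),(550,458))])
print('pivot',P('scene',s(238,118),129),P('top',z(252,478),129),'end',P('scene',s(333,158),129),P('top',z(232,380),129))
d=np.load('pics/top0.npy')
print([ond('top',u,v,d[v,u]).round(1) for u,v in((405,181),(395,175),(375,190),(374,185))])
E
```

```text
spot [ 608.2 -282.8] [ 609.5 -283.5]
panel [array([ 717.8, -130.8]), array([ 746. , -287.1]), array([ 647.8, -304.6]), array([ 618.7, -150.4])]
panelS [array([ 618.9, -149.1]), array([ 715.7, -130.2]), array([ 746.3, -283.7]), array([ 649.7, -302.6])]
seam [array([ 560. , -140.5]), array([ 598.8, -339.5])] [array([ 559.7, -137.3]), array([ 600. , -337.8])]
front [array([ 521.2, -136.8]), array([ 561.2, -349.9])]
pivot [ 550.2 -193. ] [ 546.1 -191.8] end [ 598.1 -182.2] [ 596.5 -181.2]
[array([ 606.6, -282.9,  108.3]), array([ 625.2, -251.8,  107. ]), array([ 574.2, -186.2,  133.4]), array([ 590.1, -183.5,  129.2])]
```

Emit:
{"api": "play_rows", "payload": {"commands": [{"wz": 9.1,"grip": 0},{"wz": 9.1,"grip": 0},{"wz": 9.1,"grip": 0},{"wz": 9.1,"grip": 0},{"wz": 9.1,"grip": 0},{"wz": 9.0,"grip": 0}], "squeeze": 10}}

```text
$.commands[0]: bad value
```

```bash
cat >> h.py <<'E'
YAW=0.193;PIV=np.array([550.,-192.5])
c,s=np.cos(YAW),np.sin(YAW);Rc=np.array([[c,-s],[s,c]])
def st():
    S=manip.read_state();p=np.array(S['eef_pos'])
    print('t',S['clock'],'case rel pivot',(Rc.T@(p[:2]-PIV)).round(1),'z',p[2].round(1),'yaw err',(S['eef_rot'][2]-YAW-np.pi/2).round(3),'rp',S['eef_rot'][:2].round(3),'F case',(Rc.T@S['wrist_force'][:2]).round(1),S['wrist_force'][2].round(1),'gap',S['finger_gap'].round(1))
E
python3 - <<'E'
from h import *
st();print(manip.read_state()['joints'])
E
```

```text
Traceback (most recent call last):
  File "h.py", line 21, in st
    print('t',S['clock'],'case rel pivot',(Rc.T@(p[:2]-PIV)).round(1),'z',p[2].round(1),'yaw err',(S['eef_rot'][2]-YAW-np.pi/2).round(3),'rp',S['eef_rot'][:2].round(3),'F case',(Rc.T@S['wrist_force'][:2]).round(1),S['wrist_force'][2].round(1),'gap',S['finger_gap'].round(1))
                                                                                                                                                                                                                                                         ^^^^^^^^^^^^^^^^^^^^^
AttributeError: 'float' object has no attribute 'round'
```

Emit:
{"api": "play_rows", "payload": {"commands": [{"x": 0,"y": 0,"z": 0,"wx": 0,"wy": 0,"wz": 9.1,"grip": 0},{"x": 0,"y": 0,"z": 0,"wx": 0,"wy": 0,"wz": 9.1,"grip": 0},{"x": 0,"y": 0,"z": 0,"wx": 0,"wy": 0,"wz": 9.1,"grip": 0},{"x": 0,"y": 0,"z": 0,"wx": 0,"wy": 0,"wz": 9.1,"grip": 0},{"x": 0,"y": 0,"z": 0,"wx": 0,"wy": 0,"wz": 9.1,"grip": 0},{"x": 0,"y": 0,"z": 0,"wx": 0,"wy": 0,"wz": 9.0,"grip": 0}], "squeeze": 10}}

```text
clock: 0.85
eef_pos: [228.1, 500.3, 205.1]
eef_rot: [-3.141, 0.001, 1.757]
wrist_force: [-0.3, 0.5, 0.2]
finger_gap: 37.2
```

```bash
sed -i "s/S\['finger_gap'\].round(1)/S['finger_gap']/" h.py
python3 - <<'E'
from h import *
st();print(manip.read_state()['joints'])
E
```

```text
t 0.85 case rel pivot [-183.   741.7] z 205.1 yaw err -0.006 rp [-3.141e+00  1.000e-03] F case [-0.2  0.5] 0.2 gap 37.17832456032107
[ 1.07639824e+00  3.00234475e-01  1.52139425e+00 -5.12761028e-07
  1.32068023e+00  8.89857924e-01]
```

Emit:
{"api": "play_rows", "payload": {"commands": [{"x": -0.039,"y": 0.011,"z": 0,"wx": 0,"wy": 0,"wz": 0,"grip": 0},{"x": -0.039,"y": 0.011,"z": 0,"wx": 0,"wy": 0,"wz": 0,"grip": 0},{"x": -0.039,"y": 0.011,"z": 0,"wx": 0,"wy": 0,"wz": 0,"grip": 0},{"x": -0.039,"y": 0.011,"z": 0,"wx": 0,"wy": 0,"wz": 0,"grip": 0},{"x": -0.039,"y": 0.011,"z": 0,"wx": 0,"wy": 0,"wz": 0,"grip": 0},{"x": -0.039,"y": 0.011,"z": 0,"wx": 0,"wy": 0,"wz": 0,"grip": 0},{"x": -0.039,"y": 0.011,"z": 0,"wx": 0,"wy": 0,"wz": 0,"grip": 0},{"x": -0.039,"y": 0.011,"z": 0,"wx": 0,"wy": 0,"wz": 0,"grip": 0},{"x": -0.039,"y": 0.011,"z": 0,"wx": 0,"wy": 0,"wz": 0,"grip": 0},{"x": -0.039,"y": 0.011,"z": 0,"wx": 0,"wy": 0,"wz": 0,"grip": 0},{"x": -0.039,"y": 0.011,"z": 0,"wx": 0,"wy": 0,"wz": 0,"grip": 0},{"x": -0.039,"y": 0.011,"z": 0,"wx": 0,"wy": 0,"wz": 0,"grip": 0},{"x": -0.039,"y": 0.011,"z": 0,"wx": 0,"wy": 0,"wz": 0,"grip": 0},{"x": -0.039,"y": 0.011,"z": 0,"wx": 0,"wy": 0,"wz": 0,"grip": 0},{"x": -0.039,"y": 0.011,"z": 0,"wx": 0,"wy": 0,"wz": 0,"grip": 0},{"x": -0.039,"y": 0.011,"z": 0,"wx": 0,"wy": 0,"wz": 0,"grip": 0},{"x": -0.039,"y": 0.011,"z": 0,"wx": 0,"wy": 0,"wz": 0,"grip": 0},{"x": -0.039,"y": 0.011,"z": 0,"wx": 0,"wy": 0,"wz": 0,"grip": 0},{"x": -0.039,"y": 0.011,"z": 0,"wx": 0,"wy": 0,"wz": 0,"grip": 0},{"x": -0.035,"y": 0.011,"z": 0,"wx": 0,"wy": 0,"wz": 0,"grip": 0}]}}

```text
clock: 3.35
eef_pos: [592.4, -220.7, 205.0]
eef_rot: [-3.141, -0.0, 1.762]
wrist_force: [-0.8, 1.2, 1.4]
finger_gap: 0.4
```

```bash
python3 - <<'E'
from h import *
snap('scene','s1');st();print(manip.read_state()['joints'].round(2))
b=cv2.imread('pics/s1.png')[140:340,180:380]
cv2.imwrite('pics/s1z.png',cv2.resize(b,None,fx=3,fy=3,interpolation=cv2.INTER_CUBIC))
E
```

```text
t 3.4 case rel pivot [ 36.3 -39.1] z 204.4 yaw err -0.003 rp [-3.141  0.   ] F case [ 1.5 -3.4] 0.1 gap 0.39768441926541237
[-0.42  0.49  1.26 -0.    1.39 -0.61]
```

View pics/s1z.png

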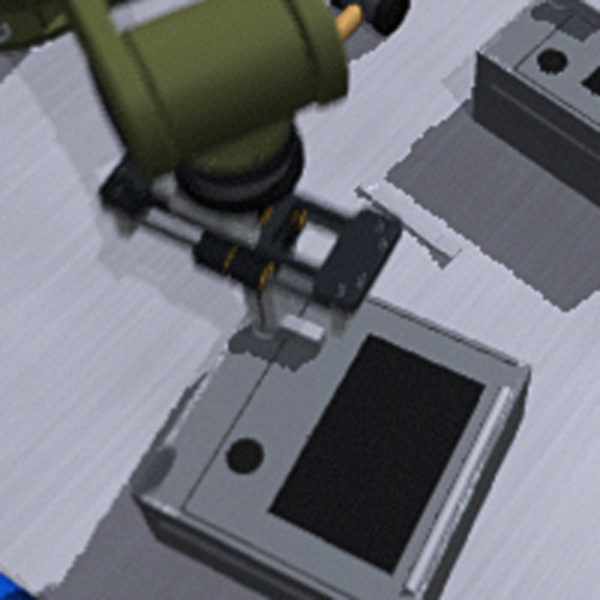

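The gripper is shut and hangs above the case. Its tip is near zoomed (265,325), beside the latch bar at about (300,325), and the spot at (245,455) is clear. Next I'll descend beside the bar and work out the push path.

Emit:
{"api": "play_rows", "payload": {"commands": [{"x": 0,"y": 0,"z": 0.025,"wx": 0,"wy": 0,"wz": 0,"grip": 0},{"x": 0,"y": 0,"z": 0.03,"wx": 0,"wy": 0,"wz": 0,"grip": 0},{"x": 0,"y": 0,"z": 0.025,"wx": 0,"wy": 0,"wz": 0,"grip": 0},{"x": 0,"y": 0,"z": 0.01,"wx": 0,"wy": 0,"wz": 0,"grip": 0},{"x": 0,"y": 0,"z": 0,"wx": 0,"wy": 0,"wz": 0,"grip": 0}]}}

```text
clock: 4.03
eef_pos: [592.0, -219.4, 115.3]
eef_rot: [-3.141, -0.0, 1.763]
wrist_force: [-0.1, -0.1, 1.2]
finger_gap: 0.5
```

```bash
python3 - <<'E'
from h import *
st()
p=None
for t in np.linspace(0,1.7,18):
    h=12.5*abs(np.sin(t))+8*abs(np.cos(t))
    q=36*np.array([np.cos(t),np.sin(t)])-(7+h)*np.array([-np.sin(t),np.cos(t)])
    print(round(t,2),q.round(1),None if p is None else (q-p).round(1));p=q
E
```

```text
t 4.025 case rel pivot [ 36.  -34.4] z 115.3 yaw err -0.001 rp [-3.141 -0.   ] F case [-0.1 -0.1] 1.2 gap 0.4607071588115719
0.0 [ 36. -15.] None
0.1 [ 37.4 -12.5] [1.4 2.5]
0.2 [38.7 -9.8] [1.3 2.7]
0.3 [39.8 -6.9] [1.1 2.9]
0.4 [40.6 -3.7] [0.8 3.2]
0.5 [41.2 -0.3] [0.5 3.4]
0.6 [41.4  3.3] [0.2 3.6]
0.7 [41.2  7. ] [-0.2  3.7]
0.8 [40.5 10.8] [-0.6  3.8]
0.9 [39.4 14.7] [-1.1  3.9]
1.0 [37.8 18.5] [-1.6  3.8]
1.1 [35.7 22.2] [-2.1  3.7]
1.2 [33.1 25.7] [-2.6  3.5]
1.3 [30. 29.] [-3.1  3.3]
1.4 [26.5 32. ] [-3.5  2.9]
1.5 [22.5 34.5] [-4.   2.5]
1.6 [18.7 36.6] [-3.9  2.1]
1.7 [15.6 38.3] [-3.1  1.8]
```

Emit:
{"api": "play_rows", "payload": {"commands": [{"x": 0.007,"y": 0,"z": 0,"wx": 0,"wy": 0,"wz": 0,"grip": 0},{"x": 0.007,"y": 0,"z": 0,"wx": 0,"wy": 0,"wz": 0,"grip": 0},{"x": 0.005,"y": 0,"z": 0,"wx": 0,"wy": 0,"wz": 0,"grip": 0},{"x": 0.0025,"y": 0.0014,"z": 0,"wx": 0,"wy": 0,"wz": 0,"grip": 0},{"x": 0.0027,"y": 0.0013,"z": 0,"wx": 0,"wy": 0,"wz": 0,"grip": 0},{"x": 0.0029,"y": 0.0011,"z": 0,"wx": 0,"wy": 0,"wz": 0,"grip": 0},{"x": 0.0032,"y": 0.0008,"z": 0,"wx": 0,"wy": 0,"wz": 0,"grip": 0},{"x": 0.0034,"y": 0.0005,"z": 0,"wx": 0,"wy": 0,"wz": 0,"grip": 0},{"x": 0.0036,"y": 0.0002,"z": 0,"wx": 0,"wy": 0,"wz": 0,"grip": 0},{"x": 0.0037,"y": -0.0002,"z": 0,"wx": 0,"wy": 0,"wz": 0,"grip": 0},{"x": 0.0038,"y": -0.0006,"z": 0,"wx": 0,"wy": 0,"wz": 0,"grip": 0},{"x": 0.0039,"y": -0.0011,"z": 0,"wx": 0,"wy": 0,"wz": 0,"grip": 0},{"x": 0.0038,"y": -0.0016,"z": 0,"wx": 0,"wy": 0,"wz": 0,"grip": 0},{"x": 0.0037,"y": -0.0021,"z": 0,"wx": 0,"wy": 0,"wz": 0,"grip": 0}]}}

```text
clock: 5.78
eef_pos: [580.9, -164.0, 115.5]
eef_rot: [3.142, -0.0, 1.763]
wrist_force: [0.7, -1.7, -1.0]
finger_gap: 0.8
```

```bash
python3 - <<'E'
from h import *
snap('scene','s2');st()
b=cv2.imread('pics/s2.png')[190:310,200:340]
cv2.imwrite('pics/s2z.png',cv2.resize(b,None,fx=5,fy=5,interpolation=cv2.INTER_CUBIC))
E
```

```text
t 5.825 case rel pivot [35.6 22.4] z 115.5 yaw err -0.001 rp [-3.141 -0.   ] F case [1.9 0.2] -0.3 gap 0.1263763730381798
```

View pics/s2z.png

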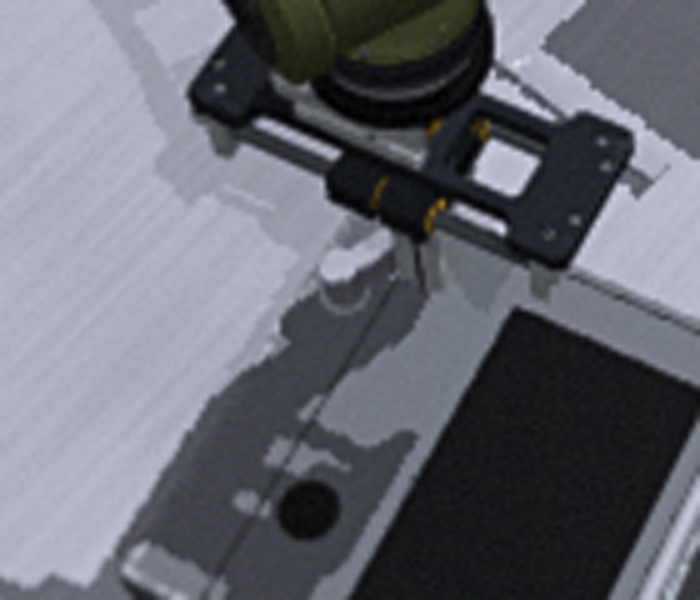

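The bar has swung ahead of the finger: pivot at zoomed (340,265), bar running to (390,240). I'll continue towards the stop.

Emit:
{"api": "play_rows", "payload": {"commands": [{"x": 0.0035,"y": -0.0026,"z": 0,"wx": 0,"wy": 0,"wz": 0,"grip": 0},{"x": 0.0033,"y": -0.0031,"z": 0,"wx": 0,"wy": 0,"wz": 0,"grip": 0},{"x": 0.0029,"y": -0.0035,"z": 0,"wx": 0,"wy": 0,"wz": 0,"grip": 0},{"x": 0.0025,"y": -0.004,"z": 0,"wx": 0,"wy": 0,"wz": 0,"grip": 0},{"x": 0.0021,"y": -0.0039,"z": 0,"wx": 0,"wy": 0,"wz": 0,"grip": 0},{"x": 0.001,"y": -0.0015,"z": 0,"wx": 0,"wy": 0,"wz": 0,"grip": 0},{"x": 0,"y": 0,"z": 0,"wx": 0,"wy": 0,"wz": 0,"grip": 0}]}}

```text
clock: 6.7
eef_pos: [559.8, -152.7, 115.5]
eef_rot: [-3.141, -0.0, 1.763]
wrist_force: [-0.5, -0.7, 0.5]
finger_gap: 0.2
```

Emit:
{"api": "play_rows", "payload": {"commands": [{"x": 0,"y": -0.001,"z": 0,"wx": 0,"wy": 0,"wz": 0,"grip": 0},{"x": 0,"y": -0.001,"z": 0,"wx": 0,"wy": 0,"wz": 0,"grip": 0},{"x": 0,"y": 0,"z": 0,"wx": 0,"wy": 0,"wz": 0,"grip": 0}]}}

```text
clock: 7.08
eef_pos: [558.6, -153.0, 115.6]
eef_rot: [3.14, 0.0, 1.763]
wrist_force: [6.4, 2.0, -1.4]
finger_gap: 0.3
```

```bash
python3 - <<'E'
from h import *
st()
E
```

```text
t 7.075 case rel pivot [16.1 37.1] z 115.6 yaw err -0.001 rp [3.14 0.  ] F case [6.7 0.8] -1.4 gap 0.3030461278834565
```

Emit:
{"api": "play_rows", "payload": {"commands": [{"x": 0,"y": -0.001,"z": 0,"wx": 0,"wy": 0,"wz": 0,"grip": 0},{"x": 0,"y": 0,"z": 0,"wx": 0,"wy": 0,"wz": 0,"grip": 0}]}}

```text
clock: 7.32
eef_pos: [558.3, -153.1, 115.8]
eef_rot: [3.138, 0.001, 1.763]
wrist_force: [11.2, 3.1, -2.9]
finger_gap: 0.4
```

```bash
python3 - <<'E'
from h import *
st()
E
```

```text
t 7.325 case rel pivot [15.7 37.1] z 115.8 yaw err -0.001 rp [3.138e+00 1.000e-03] F case [11.6  0.9] -2.9 gap 0.39996664205996374
```

At the stop: the force climbs to 11 N with almost no travel, about where 1.7 rad was predicted. I'll back off, lift and go over to the spot.

Emit:
{"api": "play_rows", "payload": {"commands": [{"x": 0,"y": 0.008,"z": 0,"wx": 0,"wy": 0,"wz": 0,"grip": 0},{"x": 0,"y": 0.002,"z": -0.02,"wx": 0,"wy": 0,"wz": 0,"grip": 0},{"x": 0,"y": 0,"z": -0.03,"wx": 0,"wy": 0,"wz": 0,"grip": 0},{"x": -0.03,"y": 0.003,"z": 0,"wx": 0,"wy": 0,"wz": 0,"grip": 0},{"x": -0.04,"y": 0.004,"z": 0,"wx": 0,"wy": 0,"wz": 0,"grip": 0},{"x": -0.04,"y": 0.004,"z": 0,"wx": 0,"wy": 0,"wz": 0,"grip": 0},{"x": -0.027,"y": 0.004,"z": 0,"wx": 0,"wy": 0,"wz": 0,"grip": 0},{"x": 0,"y": 0,"z": 0,"wx": 0,"wy": 0,"wz": 0,"grip": 0}]}}

```text
clock: 8.32
eef_pos: [607.4, -284.5, 164.5]
eef_rot: [-3.14, -0.001, 1.761]
wrist_force: [-0.2, 0.1, -0.4]
finger_gap: 0.4
```

```bash
python3 - <<'E'
from h import *
snap('scene','s3');st();snap('top','t3')
b=cv2.imread('pics/s3.png')[190:310,200:340]
a=cv2.imread('pics/t3.png')[120:220,335:435]
cv2.imwrite('pics/s3z.png',np.hstack([cv2.resize(b,(467,400),interpolation=cv2.INTER_CUBIC),cv2.resize(a,(330,400),interpolation=cv2.INTER_CUBIC)]))
E
```

```text
t 8.375 case rel pivot [  38.8 -100.1] z 164.7 yaw err -0.002 rp [-3.14e+00 -1.00e-03] F case [0.6 0.7] -0.2 gap 0.5287580030549771
```

View pics/s3z.png

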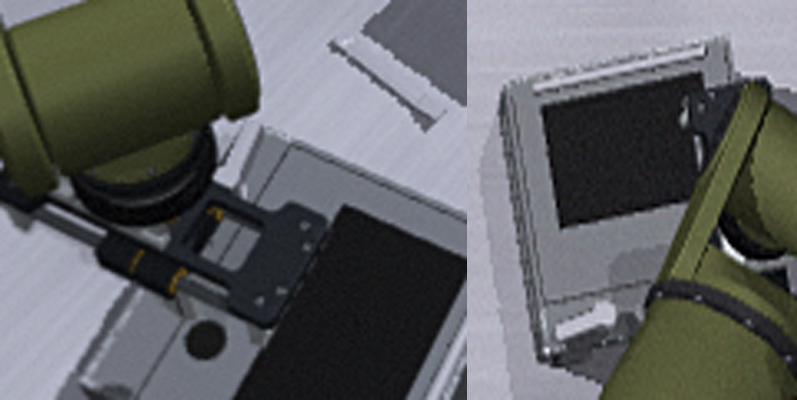

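The bar now lies along the deck, at (555–615, 320) in the top crop. The tip is above the spot at scene crop (205,340), so I'll descend and press.

Emit:
{"api": "play_rows", "payload": {"commands": [{"x": 0,"y": 0,"z": 0.025,"wx": 0,"wy": 0,"wz": 0,"grip": 0},{"x": 0,"y": 0.001,"z": 0.022,"wx": 0,"wy": 0,"wz": 0,"grip": 0},{"x": 0,"y": 0,"z": 0.008,"wx": 0,"wy": 0,"wz": 0,"grip": 0},{"x": 0,"y": 0,"z": 0.003,"wx": 0,"wy": 0,"wz": 0,"grip": 0},{"x": 0,"y": 0,"z": 0.002,"wx": 0,"wy": 0,"wz": 0,"grip": 0},{"x": 0,"y": 0,"z": 0.001,"wx": 0,"wy": 0,"wz": 0,"grip": 0},{"x": 0,"y": 0,"z": 0,"wx": 0,"wy": 0,"wz": 0,"grip": 0}]}}

```text
clock: 9.3
eef_pos: [608.9, -282.9, 105.0]
eef_rot: [3.141, 0.0, 1.763]
wrist_force: [0.5, 1.9, 2.3]
finger_gap: 0.7
```

Emit:
{"api": "play_rows", "payload": {"commands": [{"x": 0,"y": 0,"z": 0.001,"wx": 0,"wy": 0,"wz": 0,"grip": 0},{"x": 0,"y": 0,"z": 0.001,"wx": 0,"wy": 0,"wz": 0,"grip": 0},{"x": 0,"y": 0,"z": 0,"wx": 0,"wy": 0,"wz": 0,"grip": 0}]}}

```text
clock: 9.68
eef_pos: [608.7, -283.0, 102.4]
eef_rot: [3.141, 0.0, 1.763]
wrist_force: [1.3, 1.0, 1.7]
finger_gap: 0.6
```

Emit:
{"api": "play_rows", "payload": {"commands": [{"x": 0,"y": 0,"z": 0.001,"wx": 0,"wy": 0,"wz": 0,"grip": 0},{"x": 0,"y": 0,"z": 0.001,"wx": 0,"wy": 0,"wz": 0,"grip": 0},{"x": 0,"y": 0,"z": 0,"wx": 0,"wy": 0,"wz": 0,"grip": 0}]}}

```text
clock: 10.05
eef_pos: [608.8, -283.1, 101.8]
eef_rot: [3.141, 0.001, 1.763]
wrist_force: [-3.0, 3.1, 11.4]
finger_gap: 0.5
```

Emit:
{"api": "play_rows", "payload": {"commands": [{"x": 0,"y": 0,"z": 0.001,"wx": 0,"wy": 0,"wz": 0,"grip": 0},{"x": 0,"y": 0,"z": 0,"wx": 0,"wy": 0,"wz": 0,"grip": 0}]}}

```text
clock: 10.3
eef_pos: [608.8, -283.2, 101.6]
eef_rot: [3.14, 0.001, 1.763]
wrist_force: [-5.7, 3.8, 17.9]
finger_gap: 0.4
```

Emit:
{"api": "play_rows", "payload": {"commands": [{"x": 0,"y": 0,"z": -0.005,"wx": 0,"wy": 0,"wz": 0,"grip": 0},{"x": 0,"y": 0,"z": -0.008,"wx": 0,"wy": 0,"wz": 0,"grip": 0},{"x": 0,"y": 0,"z": -0.01,"wx": 0,"wy": 0,"wz": 0,"grip": 0},{"x": 0,"y": 0,"z": -0.015,"wx": 0,"wy": 0,"wz": 0,"grip": 0},{"x": 0,"y": 0,"z": -0.02,"wx": 0,"wy": 0,"wz": 0,"grip": 0},{"x": 0,"y": 0,"z": -0.03,"wx": 0,"wy": 0,"wz": 0,"grip": 0},{"x": 0,"y": 0,"z": -0.04,"wx": 0,"wy": 0,"wz": 0,"grip": 0},{"x": 0,"y": -0.03,"z": -0.03,"wx": 0,"wy": 0,"wz": 0,"grip": 0},{"x": 0,"y": -0.04,"z": 0,"wx": 0,"wy": 0,"wz": 0,"grip": 0},{"x": 0,"y": -0.04,"z": 0,"wx": 0,"wy": 0,"wz": 0,"grip": 0},{"x": 0,"y": -0.04,"z": 0,"wx": 0,"wy": 0,"wz": 0,"grip": 0},{"x": 0,"y": -0.04,"z": 0,"wx": 0,"wy": 0,"wz": 0,"grip": 0},{"x": 0,"y": 0,"z": 0,"wx": 0,"wy": 0,"wz": 0,"grip": 0},{"x": 0,"y": 0,"z": 0,"wx": 0,"wy": 0,"wz": 0,"grip": 0}]}}

```text
clock: 12.05
eef_pos: [422.4, -319.2, 258.0]
eef_rot: [3.141, 0.001, 1.762]
wrist_force: [0.3, -0.1, 0.1]
finger_gap: 0.3
```

```bash
python3 - <<'E'
from h import *
snap('scene','s4');st();snap('top','t4')
b=cv2.imread('pics/s4.png')[190:370,200:400]
a=cv2.imread('pics/t4.png')[110:230,325:475]
cv2.imwrite('pics/s4z.png',np.hstack([cv2.resize(b,(400,360),interpolation=cv2.INTER_CUBIC),cv2.resize(a,(400,360),interpolation=cv2.INTER_CUBIC)]))
E
```

```text
t 12.1 case rel pivot [-149.2  -99.7] z 257.7 yaw err -0.001 rp [3.141 0.   ] F case [ 0.5 -0.3] 0.4 gap 0.5134932011261992
```

View pics/s4z.png

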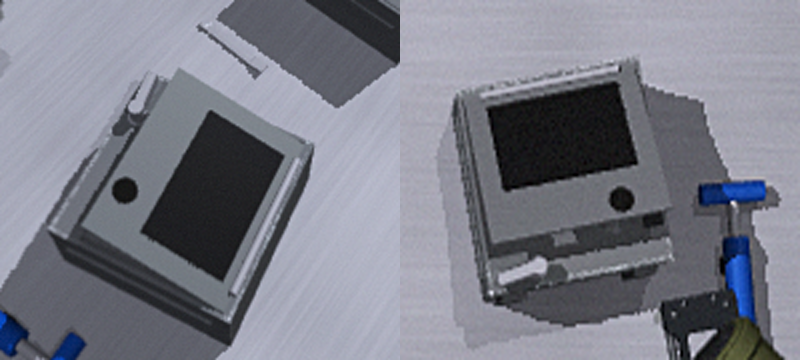

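View pics/t4.png

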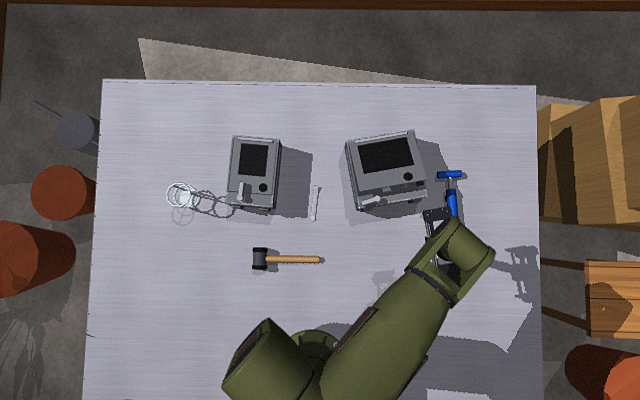

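The lid stands ajar, with its spot at top (408,177). The bar lies along the deck near (372,200), and the small case and the tools look as they did. I'll check the numbers before handing in.

```bash
python3 - <<'E'
from h import *
# spot in both views -> triangulate
P=[]
for n,f,b in(('top','t4',(395,425,165,190)),('scene','s4',(250,280,270,300))):
    im=cv2.imread(f'pics/{f}.png').max(2);m=(im[b[2]:b[3],b[0]:b[1]]<45).astype('uint8')
    k,l,s,cc=cv2.connectedComponentsWithStats(m);i=max(range(1,k),key=lambda j:s[j,4] if 30<s[j,4]<200 else 0)
    uv=cc[i]+[b[0],b[2]];print(n,uv.round(1),s[i]);P.append(ray(n,*uv))
(o1,d1),(o2,d2)=P
t=np.linalg.lstsq(np.c_[d1,-d2],o2-o1,rcond=None)[0]
a,b=o1+d1*t[0],o2+d2*t[1];print('spot',((a+b)/2).round(1),'gap',np.linalg.norm(a-b).round(1))
# bar angle: bright pixels on bar
for n,f,bx in(('top','t4',(355,392,190,212)),('scene','s4',(255,285,225,255))):
    im=cv2.imread(f'pics/{f}.png').min(2);m=(im[bx[2]:bx[3],bx[0]:bx[1]]>165).astype('uint8')
    k,l,s,cc=cv2.connectedComponentsWithStats(m)
    for i in range(1,k):
        if s[i,4]<20:continue
        v,u=np.where(l==i);q=np.array([onz(n,x+bx[0],y+bx[2],129)[:2] for x,y in zip(u,v)]);q=(q-PIV)@Rc
        w=np.linalg.svd(q-q.mean(0))[2][0];print(n,s[i],q.mean(0).round(1),'ang',np.arctan2(w[1],w[0]).round(2)%np.pi)
for n,f in(('top','0'),):
    A=cv2.imread('pics/top0.png');B=cv2.imread('pics/t4.png');D=cv2.absdiff(A,B).max(2)
    for nm,x in dict(small=(225,285,130,215),cage=(160,220,178,228),lever=(305,325,180,225),mallet=(248,326,242,275),pump=(432,465,165,205)).items():
        print(nm,(D[x[2]:x[3],x[0]:x[1]]>60).sum())
E
```

```text
top [407.6 176.1] [ 9  8  9  8 54]
scene [261.9 284.9] [  6   9  12  13 114]
spot [ 616.6 -281.7  152.9] gap 1.0
top [ 7  6 18  9 65] [-2.4 18.3] ang 1.7
scene [10  0 20 21 70] [ 2.3 29.1] ang 1.4915926535897932
small 0
cage 0
lever 0
mallet 0
pump 141
```

```bash
python3 - <<'E'
from h import *
A=cv2.imread('pics/top0.png');B=cv2.imread('pics/t4.png');
f=lambda I:cv2.resize(I[160:250,415:480],None,fx=6,fy=6)
cv2.imwrite('pics/pump.png',np.hstack([f(A),f(B)]))
for I in(A,B):
    m=((I[:,:,0].astype(int)-I[:,:,2])>70)[160:200,430:470];v,u=np.where(m);print(m.sum(),u.mean(),v.mean())
E
```

```text
250 20.256 22.016
215 20.827906976744185 20.87441860465116
```

View pics/pump.png

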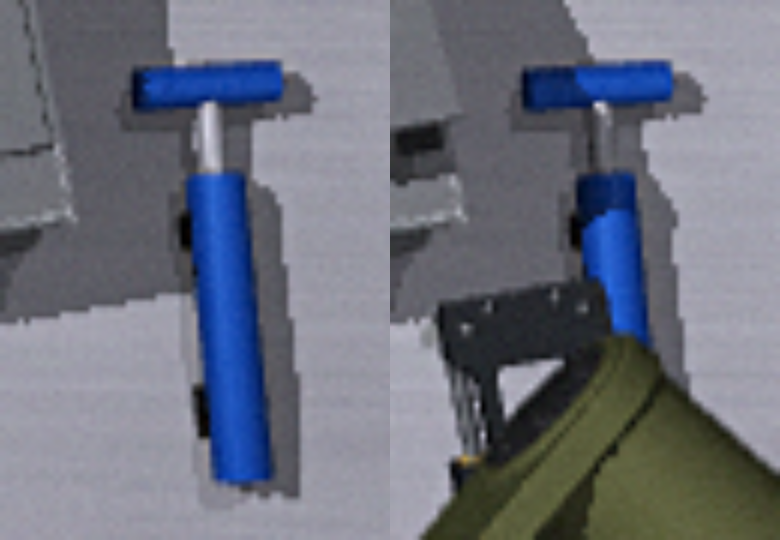

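The pump's outline is unchanged: its handle sits at the same pixels in both halves, and only the raised lid's shadow differs. The spot stands at z 153, about 46 mm up, which matches ajar. Handing in.

```bash
python3 - <<'E'
from h import *
st();print(manip.sign_off())
E
```

```text
t 12.15 case rel pivot [-149.1  -99.6] z 257.5 yaw err -0.0 rp [-3.142 -0.   ] F case [ 0.2 -0. ] -0.3 gap 0.3631236280826598
the job is handed in; nothing more can be done
None
```

The wide case is open as asked: the latch bar is off the lid and at its stop, and the lid is just ajar. I handed it in at about 12 s with the arm clear and touching nothing.

- **Latch bar:** I pushed it round with the shut fingertips while the lid was still shut. At the end the force rose to about 12 N with almost no further travel, so it was against its stop.
- **Lid:** I then pressed the rubber spot to its solid stop, reaching about 18 N, and withdrew straight up. The lid sprang open by itself.

**Last checks**
- **Spot height:** it measured z = 153 mm from the two views, about 46 mm above shut; 47 mm was expected.
- **Bar angle:** the two views disagreed. The top view gave 1.70 rad and the scene view about 1.49 rad, from only a few bright pixels. I trust 1.70, because it agrees with the force at the stop and the finger's position there.
- **Other things:** the small case, cage, lever and mallet show no change in the top picture. The automatic comparison did flag the pump. In close-up its visible part had not moved, and the difference was the raised lid's shadow and the arm in front of it. The pump's lower end was hidden by the arm, so I could not check that part.

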